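# Change the bench supply over from one lever isolator to the other

### The arm

A 7-joint arm with a two-finger parallel gripper is mounted at the origin on a cart in front of the work surface, level with it; the furniture and walls round the work are solid. World frame = base frame: x ahead of the robot, y to its left, z up, the work surface at z = 0. Lengths are in m, angles in rad, forces in N, time in s.
With the tool pointing down it reaches from about 0.425 to 0.95 m from the base axis. Payload 16.7 kg.
Tool frame: the origin (TCP) lies between the finger pads; the fingertips stand 17 mm ahead of it and the grasp point (between the pads) lies 2 mm behind it; z points along the fingers, y is the line along which they close (so a half turn about z gives the same grasp; the last joint's range is limited). The gripper opens to 94 mm and grips with 3 to 60 N. Pads are 16 mm wide; open, the fingers measure 119 mm over their backs; the gripper's body (75 mm by 177 mm) begins 78 mm behind the grasp point.
Start: joints at [-1.339, 0.426, 0.074, 1.606, -0.034, 1.111, -0.067], TCP at [0.251, 0.627, 0.222] pointing down, gripper open.
Joint ranges: [-2.85, 2.85], [-0.5, 2.14], [-1.23, 1.37], [0.21, 2.46], [-1.02, 4.16], [0.16, 2.05], [-2.73, 2.73]. Speed limits (rad/s): [1.89, 1.89, 2.39, 2.39, 3.01, 3.01, 3.01].

### API

Orientations are given as a unit quaternion [w, x, y, z].
In Python, from rig import status, viewer, manip gives the robot as it stands.
- The arm moves only by the tool jog_arm, never from a script. Its arguments are lists of equal length, an entry for each row: "angular": the turn, a rotation vector about the tool's x, y, z in rad, a list of three; "xyz": the shift along the tool's x, y, z in m, a list of three; "claw": the closure, from 0 (fully open) to 1 (shut). In form: {"angular": [[ax, ay, az], ...], "xyz": [[dx, dy, dz], ...], "claw": [claw, ...]}. A call has 1 to 5 rows; each row shifts and turns the commanded pose from where the row before left it, along the tool's axes as they then stand; what a row does not reach is not made up. A row lasts 1/10 s, in which the tool goes at most 50 mm and 8.59 degrees, less where a joint would pass 70% of its speed; a pose out of reach is approached as far as the arm can. A call with a gripper value outside its range is refused whole. The fingers move at their own pace and stop on an object; "newtons" is the grip in N (left out, the last holds). Time passes only in rows, so rows that do not move let the fingers close. It gives the time, the measured TCP pose, the force, the opening and the grip force at its end, in the units of the state.
- status.get_state(): the state, without advancing time (a new reading comes with each control period).
- viewer.get_image(name): name is "scene" or "top" or "wrist"; returns the picture (384x512x3 uint8, red, green, blue); there is no depth.
- viewer.camera_info(name): a dict with "fx", "fy", "cx", "cy" (pixels), "extrinsics" (4x4, takes a point from camera to world coordinates); the wrist camera has in their place "T_tool_cam" (4x4, takes a point from camera to tool coordinates, whose origin is the TCP and whose axes are the flange's). Camera axes: x right, y up, looking along -z (the intrinsics and any distortion apply to the point x, -y, -z); pixel columns grow to the right and rows downward; lengths in m; the calibration is good to about 2 mm. The wrist camera is an equidistant fisheye: a pixel r from the principal point sees the ray r / f radians off the axis. A picture is of the moment at which its call begins: read the wrist's pose just before it. camera_info takes no time and is no camera call.
- manip.hand_in(): hands the job in; it is judged then, once.
The state is a dict: "time": time; "joint_positions": joint angles; "joint_velocities": joint speeds; "joint_efforts": joint torques, N m; "position": TCP position; "tool_rot": TCP orientation; "force": force on the tool from outside, world axes, zero at the start; "wrist_torque": the same for the moment, N m; "finger_gap": finger opening in m; "grip_force": force on a finger pad.
Only numpy, scipy, OpenCV 4.12 (cv2) and the standard library are available. Lean on these libraries where they do the work, as an engineer would, in place of code of your own. Each camera call takes 0.05 s, during which the arm holds its last target. There are 200 camera calls.

### The job

Change the bench over to its other supply. First slide the specimen jar, which stands in the way of the T-handle that is off, along the bench until it stands wholly on the round cork mat, without lifting or tipping it; then throw the T-handle that is on (leaning away from the robot) fully over to off, and only after that throw the other T-handle fully on, so that the two are never on together. Leave the ball-handled isolator on, and do not shift or knock over the bottles or the timer.

Things in the scene. Friction and masses are not known exactly. Their poses are not given: they have to be found in the camera images.
- iso_a: T-handled isolator that starts ON, on the left or the right side of the group. Fixed. Base plate 60 x 70 x 6 mm, two grey cheeks 42 x 66 mm overall, top at 29 mm; 10 mm steel rod swings between them. Origin: underside centre; x away from the robot (yaw within 0.15 rad), y along the pivot, which is 16 mm above the origin. A brown bottle stands behind it.
- iso_a_handle (a joint): handle of iso_a, rad: 0 upright; positive leans to the unit's +x (away from the robot) = ON; negative = OFF. Stops at +0.95 (fully on) and -0.95 (fully off). Over-centre: once past upright the handle (0.18 kg) falls by its weight to the stop on that side and stays. Moving it takes 1 to 2 N at the grip.
- iso_a_grip (a point): T-handle of iso_a: grip centre, 105 mm from the pivot along the rod; 77 mm above the bench at either stop, 121 mm when upright. The grip is a black crossbar 70 mm long, 14 mm thick, lying along the pivot's direction (a T-handle).
- iso_b: T-handled isolator that starts OFF, on the other side of the group. Fixed. Base plate 60 x 70 x 6 mm, two grey cheeks 42 x 66 mm overall, top at 29 mm; 10 mm steel rod swings between them. Origin: underside centre; x away from the robot (yaw within 0.15 rad), y along the pivot, which is 16 mm above the origin. The jar behind it stops its handle short of fully on.
- iso_b_handle (a joint): handle of iso_b, rad: 0 upright; positive leans to the unit's +x (away from the robot) = ON; negative = OFF. Stops at +0.95 (fully on) and -0.95 (fully off). Over-centre: once past upright the handle (0.18 kg) falls by its weight to the stop on that side and stays. Moving it takes 1 to 2 N at the grip.
- iso_b_grip (a point): T-handle of iso_b: grip centre, 105 mm from the pivot along the rod; 77 mm above the bench at either stop, 121 mm when upright. The grip is a black crossbar 70 mm long, 14 mm thick, lying along the pivot's direction (a T-handle).
- iso_c: Ball-handled isolator in the middle, nearer the robot; starts ON and is to be left so. Fixed. Base plate 60 x 70 x 6 mm, two grey cheeks 42 x 66 mm overall, top at 29 mm; 10 mm steel rod swings between them. Origin: underside centre; x away from the robot (yaw within 0.15 rad), y along the pivot, which is 16 mm above the origin.
- iso_c_handle (a joint): handle of iso_c, rad: 0 upright; positive leans to the unit's +x (away from the robot) = ON; negative = OFF. Stops at +0.95 (fully on) and -0.95 (fully off). Over-centre: once past upright the handle (0.18 kg) falls by its weight to the stop on that side and stays. Moving it takes 1 to 2 N at the grip.
- iso_c_grip (a point): ball of iso_c's handle: grip centre, 105 mm from the pivot along the rod; 77 mm above the bench at either stop, 121 mm when upright. A black ball of 32 mm diameter.
- jar_mid (a point): closed specimen jar, loose, round: about 101 mm in diameter, 70 mm high, clear with an orange lid (from 48 mm up) that narrows to a knob; about 0.25 kg. This point is on its axis, half-way up (35 mm above its foot). It slides on the bench with 1 to 4 N.
- mat: round flat cork mat, 170 mm in diameter, lying flush on the bench (the jar slides onto it without a step; it does not move). Origin: its centre, at bench height.
- brown_bottle_mid (a point): brown bottle with a dark cap, 42 mm in diameter, 99 mm high, loose, behind iso_a; this point half-way up. Bystander.
- red_bottle_mid (a point): small round bottle with a red cap, 39 mm in diameter, 110 mm high, loose, beyond the mat; this point half-way up. Bystander.
- dropper_mid (a point): white dropper bottle, 36 mm in diameter, 113 mm high, loose, at the front right; this point half-way up. Bystander.
- timer_mid (a point): small digital timer, 52 x 84 x 35 mm, loose, at the front left; this point half-way up. Bystander.
There are look-alikes about, which are no part of the job. What is shaped like the iso_c but pink is not meant.

How it is judged:
On the way, in this order (a step that is already met when the one before it is completed fails the run):
1. the jar stands wholly on the mat, with the first T-handle still on and the other still off (horizontal distance between jar_mid and mat below 0.036 m and angle between jar_mid's own z axis and vertical below 0.1 rad and height (world z) of jar_mid below 0.042 m and value of joint iso_a_handle above 0.8 rad and value of joint iso_b_handle below -0.8 rad), for 0.2 s.
2. the T-handle that was on is fully off, the other still off (value of joint iso_a_handle below -0.87 rad and value of joint iso_b_handle below -0.8 rad), for 0.2 s.
3. the other T-handle is fully on (value of joint iso_b_handle above 0.87 rad), for 0.2 s.
At the end, for the whole second after the job is handed in: The T-handle that was on rests at its off stop and the other at its on stop (each within 0.08 rad), the ball handle is still at its on stop, and the jar stands upright on the bench wholly on the mat (its axis within 36 mm of the mat's centre) (value of joint iso_a_handle below -0.87 rad and value of joint each of iso_b_handle, iso_c_handle above 0.87 rad and horizontal distance between jar_mid and mat below 0.036 m and angle between jar_mid's own z axis and vertical below 0.1 rad and height (world z) of jar_mid below 0.042 m); the robot touches nothing.
It fails at once if both T-handles are on at once (value of joint iso_a_handle above -0.2 rad and value of joint iso_b_handle above 0.2 rad).
It fails at once if the ball handle is moved off its on stop (value of joint iso_c_handle below 0.7 rad).
It fails at once if the jar is lifted off the bench or tipped (height (world z) of jar_mid above 0.05 m or angle between jar_mid's own z axis and vertical above 0.35 rad).
It fails at once if a bottle or the timer is shifted by more than 30 mm or knocked over (distance of any of brown_bottle_mid, red_bottle_mid, dropper_mid, timer_mid from where it was at the start of the episode above 0.03 m or angle between any of brown_bottle_mid, red_bottle_mid, dropper_mid, timer_mid's own z axis and vertical above 0.35 rad).
It also fails if it takes over 72 s, if anything falls off the work surface, if the arm or the gripper's body presses on something with over 40 N, if the wrist force passes 120 N, or if a joint passes its speed limit or range.

## Working session

There is one attempt and no reset: what is moved stays moved. The work goes in short steps, Python scripts to look and compute and a tool call to move; the robot and the scene stay as the last step left them, time stands still between calls to the robot, and variables do not carry over. Pictures are saved under pics/ and viewed, at most 10 in all, crops included, and the job is handed in when it is done.

Besides the shell and the picture viewer there is one more tool, called after "Emit:" as name(argument=value, ...) on one line, values as JSON. jog_arm: Moves the arm, as the interface text tells. Its arguments: {"type":"object","properties":{"angular":{"type":"array"},"xyz":{"type":"array"},"claw":{"type":"array"},"newtons":{"type":"number"}},"required":["angular","xyz","claw"]}

```bash
mkdir -p pics
cat > h.py <<'E'
import numpy as np, cv2
from rig import status, viewer, manip
def ray(name,u,v):
    c=viewer.camera_info(name);E=np.array(c["extrinsics"])
    d=np.array([(u-c["cx"])/c["fx"],-(v-c["cy"])/c["fy"],-1.])
    return E[:3,3],E[:3,:3]@d
def onz(name,u,v,z):
    o,d=ray(name,u,v);return o+d*(z-o[2])/d[2]
def grab(name,f):
    im=viewer.get_image(name)[:,:,::-1].copy();cv2.imwrite(f"pics/{f}.png",im);return im
E
python3 - <<'E'
from h import *
print({k:np.round(v,3) for k,v in status.get_state().items() if k in("time","position","tool_rot","finger_gap","force")})
for n in("scene","top"):
    im=grab(n,n+"0"); c=viewer.camera_info(n);print(n,{k:np.round(v,3).tolist() for k,v in c.items() if k!='name'and not isinstance(v,str)})
    cv2.imwrite(f"pics/{n}0b.png",cv2.resize(im,(800,600)))
E
```

```text
{'time': np.float64(0.0), 'position': array([0.251, 0.626, 0.222]), 'tool_rot': array([-0.   ,  0.189,  0.982, -0.001]), 'force': array([ 0.99 ,  0.01 , -0.421]), 'finger_gap': np.float64(0.094)}
scene {'fx': 354.752, 'fy': 354.752, 'cx': 260.793, 'cy': 199.764, 'extrinsics': [[0.683, 0.521, -0.512, 0.051], [-0.73, 0.468, -0.498, -0.428], [-0.02, 0.714, 0.7, 0.768], [0.0, 0.0, 0.0, 1.0]]}
top {'fx': 459.397, 'fy': 459.397, 'cx': 256.958, 'cy': 187.173, 'extrinsics': [[0.06, 0.975, -0.212, 0.265], [-0.998, 0.057, -0.018, 0.057], [-0.005, 0.213, 0.977, 1.563], [0.0, 0.0, 0.0, 1.0]]}
```

View pics/scene0b.png

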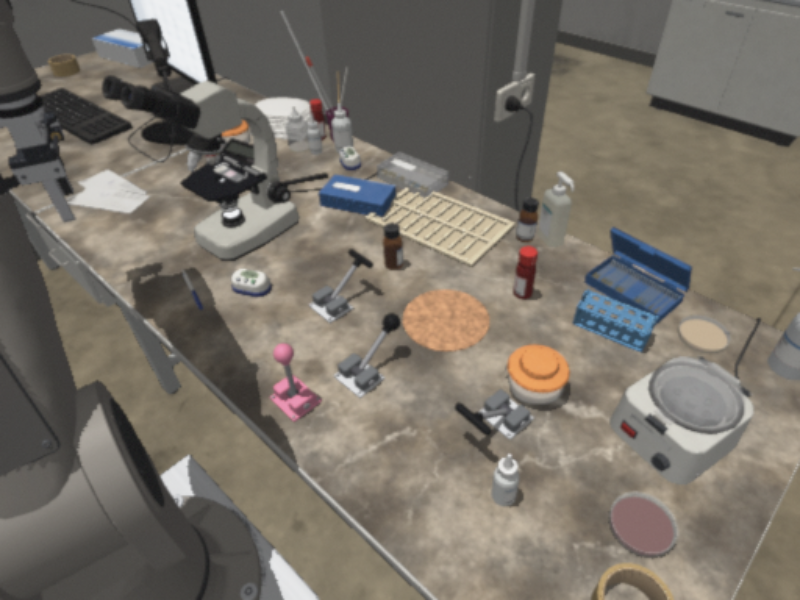

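View pics/top0b.png

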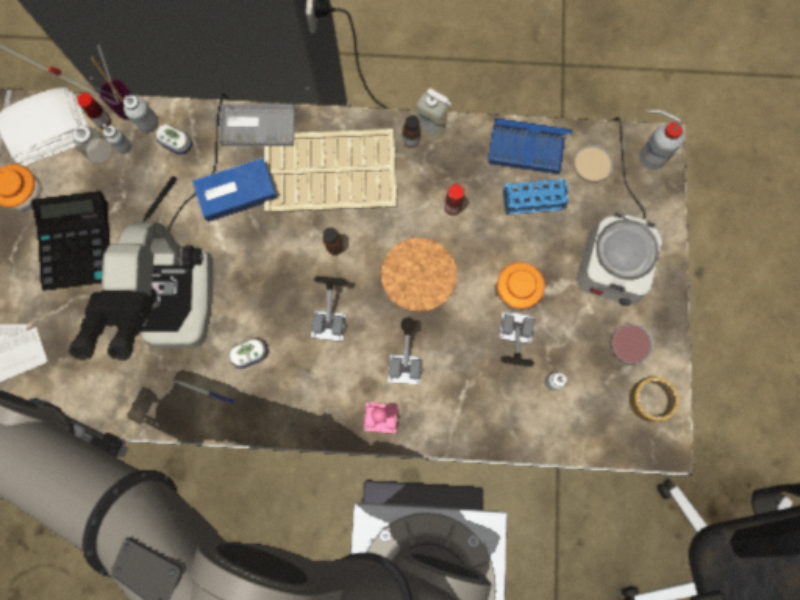

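Scene and top both show the same layout. In the enlarged top view:
- **iso_a:** plate (330,325), T-bar (333,282), leaning away, so ON, on the left.
- **iso_b:** plate (517,328), T-bar (517,361), OFF, on the right.
- **iso_c:** black ball (408,327). The pink one at (380,417) is the decoy.
- **Jar:** (521,286) beside iso_b. The orange lid at (13,185) is a look-alike.
- **Mat:** cork disc (419,273). The tan discs at (593,163) and (632,344) are not it.
- **Bottles and timer:** brown (334,241), red (456,198), dropper (557,380), timer (248,352).

```bash
cat > m.py <<'E'
from h import *
im=cv2.imread('pics/top0.png');hsv=cv2.cvtColor(im,cv2.COLOR_BGR2HSV);s=1.5625
def blob(c,r,f):
    x,y=np.array(c)/s;m=f(hsv).astype(np.uint8)
    yy,xx=np.mgrid[:384,:512];m[(xx-x)**2+(yy-y)**2>(r/s)**2]=0
    n,l,st,ce=cv2.connectedComponentsWithStats(m);i=1+np.argmax(st[1:,4]);ys,xs=np.nonzero(l==i)
    (cc,wh,a)=cv2.minAreaRect(np.c_[xs,ys].astype(np.float32))
    return ce[i],st[i],(wh,a)
dark=lambda h:h[...,2]<50
org=lambda h:(h[...,1]>200)&(h[...,2]>150)&(h[...,0]<20)
def p(n,c,r,f,z):
    ce,st,wa=blob(c,r,f);print(n,np.round(onz('top',*ce,z),3),st,np.round(wa[0],1),round(wa[1],1))
p('a_grip',(333,282),26,dark,.082)
p('b_grip',(517,361),20,dark,.082)
p('c_ball',(408,325),14,dark,.083)
p('jar lid',(521,286),32,org,.055)
p('mat',(419,273),48,lambda h:(h[...,0]<16)&(h[...,1]>110)&(h[...,2]>110),0)
white=lambda h:(h[...,1]<40)&(h[...,2]>150)
gray=lambda h:(h[...,1]<45)&(h[...,2]>85)
p('plate a',(329,325),24,gray,.015);p('plate b',(517,328),22,gray,.015);p('plate c',(405,368),24,gray,.015)
for n,c,z in [('brown cap',(334,238),.099),('red cap',(456,192),.11),('drop cap',(557,379),.1),('timer',(248,352),.03)]:print(n,np.round(onz('top',c[0]/s,c[1]/s,z),3))
for n,c in [('a',(333,282)),('b',(517,361)),('jar',(521,286))]:pass
t=np.hstack([cv2.resize(im[int(y/s)-32:int(y/s)+32,int(x/s)-32:int(x/s)+32],(266,266),interpolation=cv2.INTER_CUBIC) for x,y in[(331,300),(517,340),(521,286)]])
cv2.imwrite('pics/crop.png',t)
E
python3 m.py; python3 -c "
from h import *;print(viewer.camera_info('wrist'))"
```

```text
a_grip [0.6   0.233 0.082] [209 178  11   6  25] [10.4  4.6] 14.0
b_grip [ 0.464 -0.162  0.082] [329 227   4   4   8] [2.2 3.1] 26.6
c_ball [0.518 0.065 0.083] [258 204   7   9  31] [8. 6.] 90.0
jar lid [ 0.655 -0.156  0.055] [329 173   1   1   1] [0. 0.] 0.0
mat [0.649 0.05  0.   ] [ 244  152   48   47 1771] [46. 47.] 90.0
plate a [0.521 0.242 0.015] [199 193  23  25 392] [21.5 24.2] 7.1
plate b [ 0.537 -0.17   0.015] [319 199  24  25 417] [22.5 23.3] 9.5
plate c [0.436 0.069 0.015] [248 221  23  25 425] [24. 22.] 90.0
brown cap [0.692 0.234 0.099]
red cap [ 0.806 -0.02   0.11 ]
drop cap [ 0.421 -0.242  0.1  ]
timer [0.447 0.406 0.03 ]
{'fx': 297.3186396354542, 'fy': 297.3186396354542, 'cx': 257.4758023530744, 'cy': 187.75111641898306, 'T_tool_cam': array([[ 4.13605712e-04,  9.61818767e-01,  2.73686845e-01,
         8.05070217e-02],
       [ 9.99999761e-01, -2.46200421e-04, -6.46013614e-04,
         7.04217733e-04],
       [-5.53966201e-04,  2.73687047e-01, -9.61818639e-01,
        -1.63002755e-01],
       [ 0.00000000e+00,  0.00000000e+00,  0.00000000e+00,
         1.00000000e+00]])}
```

View pics/crop.png

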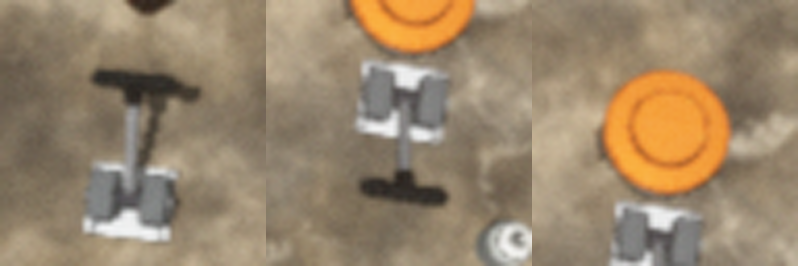

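The crops confirm them: iso_a's bar leans away from the robot, iso_b's bar leans toward it, and the jar is right behind iso_b. Next I'll convert the crop edges to positions and cross-check with the scene view.

Run:
```python
from h import *
k=266/64
P=lambda o,u,v:(o[0]+u/k-.5,o[1]+v/k-.5)
for n,o,uv,z in [('a bar',(179,160),(133,81),.08),('a plate',(179,160),(131,202),.006),('b bar',(298,185),(137,192),.08),('b plate',(298,185),(136,102),.006),('jar',(301,151),(135,132),.052)]:
    print(n,np.round(onz('top',*P(o,*uv),z),3))
# scene (800x600 -> /1.5625)
for n,c,z in [('a bar',(360,259),.08),('b bar',(474,418),.08),('jar',(538,370),.052),('mat',(446,320),0),('ball',(391,322),.08),('brown cap',(392,230),.099),('red cap',(528,253),.11)]:
    print('scene',n,np.round(onz('scene',c[0]/1.5625,c[1]/1.5625,z),3))
for n,c,z in [('hot FL',(582,297),0),('hot FLtop',(588,285),.08),('red foot',(455,210),0),('pet',(612,344),0)]:
    print(n,np.round(onz('top',c[0]/1.5625,c[1]/1.5625,z),3))
```

```text
a bar [0.605 0.24  0.08 ]
a plate [0.52  0.242 0.006]
b bar [ 0.457 -0.162  0.08 ]
b plate [ 0.541 -0.17   0.006]
jar [ 0.625 -0.17   0.052]
scene a bar [0.601 0.234 0.08 ]
scene b bar [ 0.456 -0.164  0.08 ]
scene jar [ 0.619 -0.173  0.052]
scene mat [0.647 0.048 0.   ]
scene ball [0.517 0.067 0.08 ]
scene brown cap [0.694 0.235 0.099]
scene red cap [ 0.801 -0.02   0.11 ]
hot FL [ 0.617 -0.316  0.   ]
hot FLtop [ 0.626 -0.309  0.08 ]
red foot [ 0.804 -0.025  0.   ]
pet [ 0.516 -0.382  0.   ]
```

Emit:
jog_arm(angular=[[0,0,0.14],[0,0,0.14],[0,0,0.14],[0,0,0.14],[0,0,0.14]], xyz=[[-0.03,-0.03,-0.01],[-0.03,-0.03,-0.01],[-0.03,-0.03,0],[-0.03,-0.03,0],[-0.03,-0.03,0]], claw=[0.15,0.15,0.15,0.15,0.15], newtons=20)

```text
time: 0.6
position: [0.2771, 0.4181, 0.2421]
tool_rot: [0.0, 0.517, 0.856, -0.0]
force: [0.7, -0.1, 0.2]
finger_gap: 0.0799
grip_force: 0.0
```

Emit:
jog_arm(angular=[[0,0,0.121],[0,0,0.121],[0,0,0.121],[0,0,0.121],[0,0,0]], xyz=[[-0.04,0.02,0],[-0.04,0.02,0],[-0.04,0.02,0],[-0.04,0.02,0],[-0.04,0.02,0]], claw=[0.32,0.32,0.32,0.32,0.32])

```text
time: 1.1
position: [0.4215, 0.2518, 0.2424]
tool_rot: [0.0, 0.707, 0.707, -0.0]
force: [0.4, 0.9, -0.2]
finger_gap: 0.0638
grip_force: 0.0
```

Emit:
jog_arm(angular=[[0,0,0],[0,0,0],[0,0,0],[0,0,0],[0,0,0]], xyz=[[-0.045,0.02,0],[-0.045,0.02,0],[-0.045,0.02,0],[-0.045,0.02,0],[-0.045,0.02,0]], claw=[0.32,0.32,0.32,0.32,0.32])

```text
time: 1.6
position: [0.5223, 0.0271, 0.2426]
tool_rot: [-0.0, 0.705, 0.709, 0.0]
force: [0.6, 1.0, -0.0]
finger_gap: 0.0641
grip_force: 0.0
```

Emit:
jog_arm(angular=[[0,0,0],[0,0,0],[0,0,0],[0,0,0],[0,0,0]], xyz=[[-0.045,0.02,0],[-0.045,0.02,0],[-0.045,0.02,0],[-0.045,0.02,0],[-0.045,0.02,0]], claw=[0.32,0.32,0.32,0.32,0.32])

```text
time: 2.1
position: [0.6238, -0.1972, 0.2421]
tool_rot: [-0.0, 0.705, 0.709, -0.0]
force: [-0.2, 0.8, -0.2]
finger_gap: 0.0636
grip_force: 0.0
```

Emit:
jog_arm(angular=[[0,0,0],[0,0,0],[0,0,0],[0,0,0]], xyz=[[-0.035,0.007,0],[0,0,0.04],[0,0,0.04],[0,0,0]], claw=[0.32,0.32,0.32,0.32])

```text
time: 2.5
position: [0.6278, -0.2294, 0.1575]
tool_rot: [-0.003, 0.705, 0.709, -0.002]
force: [0.4, 0.9, -0.1]
finger_gap: 0.064
grip_force: 0.0
```

Run:
```python
from h import *
s=status.get_state();print(s['time'],s['position'],s['tool_rot'])
im=grab('wrist','w1');cv2.imwrite('pics/w1b.png',im)
```

```text
2.5 [ 0.62780232 -0.22940029  0.15750279] [-0.00331516  0.70511791  0.70907913 -0.00212665]
```

View pics/w1b.png

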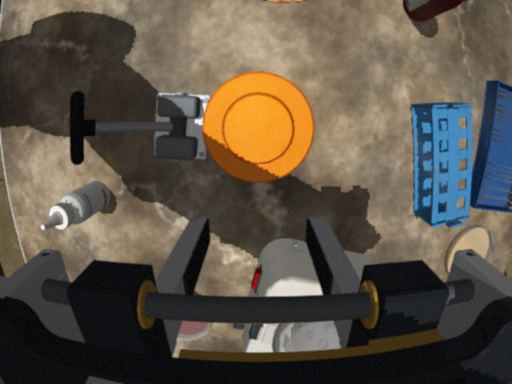

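The wrist view shows the jar at (258,127), centred on the fingers' mid-line (x ≈ 0.628). Its y works out to about -0.169, which agrees with the top view. Descending behind it.

Emit:
jog_arm(angular=[[0,0,0],[0,0,0],[0,0,0],[0,0,0],[0,0,0]], xyz=[[-0.004,0,0.04],[0,0,0.04],[0,0,0.03],[0,0,0.014],[0,0,0]], claw=[0.32,0.32,0.32,0.32,0.32])

```text
time: 3.05
position: [0.6307, -0.2342, 0.0387]
tool_rot: [-0.0, 0.705, 0.709, -0.0]
force: [0.3, 0.5, 0.1]
finger_gap: 0.0639
grip_force: 0.0
```

Emit:
jog_arm(angular=[[0,0,0],[0,0,0],[0,0,0],[0,0,0],[0,0,0]], xyz=[[0.006,0,0],[0.006,0,0],[0.006,0,0],[0.006,0,0],[0.006,0,0]], claw=[0.32,0.32,0.32,0.32,0.32])

```text
time: 3.55
position: [0.6306, -0.204, 0.0391]
tool_rot: [0.0, 0.705, 0.709, 0.0]
force: [-0.1, -3.0, 1.5]
finger_gap: 0.0637
grip_force: 1.4
```

Emit:
jog_arm(angular=[[0,0,0],[0,0,0],[0,0,0],[0,0,0],[0,0,0]], xyz=[[0.01,0.001,0],[0.01,0.001,0],[0.01,0.001,0],[0.01,0.001,0],[0.01,0.001,0]], claw=[0.32,0.32,0.32,0.32,0.32])

```text
time: 4.05
position: [0.6351, -0.1535, 0.0385]
tool_rot: [0.0, 0.705, 0.709, -0.0]
force: [1.0, -3.4, 3.7]
finger_gap: 0.0639
grip_force: 2.1
```

Emit:
jog_arm(angular=[[0,0,0],[0,0,0],[0,0,0],[0,0,0],[0,0,0]], xyz=[[0.01,0.001,0],[0.01,0.001,0],[0.01,0.001,0],[0.01,0.001,0],[0.01,0.001,0]], claw=[0.32,0.32,0.32,0.32,0.32])

```text
time: 4.55
position: [0.6398, -0.1035, 0.0385]
tool_rot: [-0.0, 0.705, 0.709, -0.0]
force: [-0.6, -4.5, 3.4]
finger_gap: 0.0638
grip_force: 2.1
```

Emit:
jog_arm(angular=[[0,0,0],[0,0,0],[0,0,0],[0,0,0],[0,0,0]], xyz=[[0.01,0.001,0],[0.01,0.001,0],[0.01,0.001,0],[0.01,0.001,0],[0.01,0.001,0]], claw=[0.32,0.32,0.32,0.32,0.32])

```text
time: 5.05
position: [0.6445, -0.0535, 0.0385]
tool_rot: [-0.0, 0.705, 0.709, -0.0]
force: [0.2, -3.7, 2.3]
finger_gap: 0.0639
grip_force: 2.1
```

Run:
```python
from h import *
s=status.get_state();print(s['time'],s['position'],s['force'])
im=grab('wrist','w2')
```

```text
5.05 [ 0.64448362 -0.05349597  0.03846624] [ 0.18954452 -3.66263066  2.28580711]
```

View pics/w2.png

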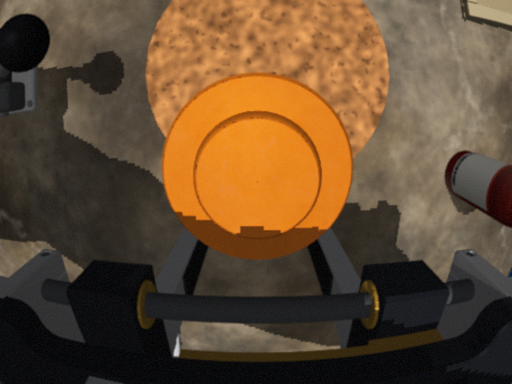

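The jar, centred at (258,167), is seated in the fork and moving onto the mat (mat centre column about 267). About 55 mm to go.

Emit:
jog_arm(angular=[[0,0,0],[0,0,0],[0,0,0],[0,0,0],[0,0,0]], xyz=[[0.01,0.001,0],[0.01,0.001,0],[0.01,0.001,0],[0.01,0.001,0],[0.01,0.001,0]], claw=[0.32,0.32,0.32,0.32,0.32])

```text
time: 5.6
position: [0.6491, -0.0032, 0.0384]
tool_rot: [-0.0, 0.705, 0.709, -0.0]
force: [-0.2, -0.7, 0.4]
finger_gap: 0.064
grip_force: 1.1
```

Emit:
jog_arm(angular=[[0,0,0],[0,0,0],[0,0,0],[0,0,0],[0,0,0]], xyz=[[0.005,0,0],[0,0,0],[-0.008,0,0],[-0.015,0,0],[-0.02,0,0]], claw=[0.32,0.32,0.32,0.32,0.32])

```text
time: 6.1
position: [0.6493, -0.0437, 0.0385]
tool_rot: [0.0, 0.705, 0.709, -0.0]
force: [0.6, -0.8, 0.3]
finger_gap: 0.0641
grip_force: 0.0
```

Emit:
jog_arm(angular=[[0,0,0],[0,0,0],[0,0,0],[0,0,0],[0,0,0]], xyz=[[-0.01,0,-0.02],[0,0,-0.045],[0,0,-0.045],[0,0,-0.045],[0,0,-0.045]], claw=[0.32,0.32,0.6,1,1])

```text
time: 6.6
position: [0.6488, -0.0547, 0.2405]
tool_rot: [0.0, 0.706, 0.708, -0.0]
force: [0.1, 0.5, 0.2]
finger_gap: 0.0435
grip_force: 0.0
```

Run:
```python
from h import *
s=status.get_state();print(s['time'],s['position'],s['force'])
im=grab('top','t2');im=grab('scene','s2');
cv2.imwrite('pics/c2.png',np.hstack([cv2.resize(cv2.imread(f'pics/{n}.png')[y:y+200,x:x+200],(400,400)) for n,x,y in[('t2',180,110),('s2',180,120)]]))
```

```text
6.6 [ 0.64881573 -0.05472051  0.24045822] [0.12750721 0.45044937 0.15943471]
```

View pics/c2.png

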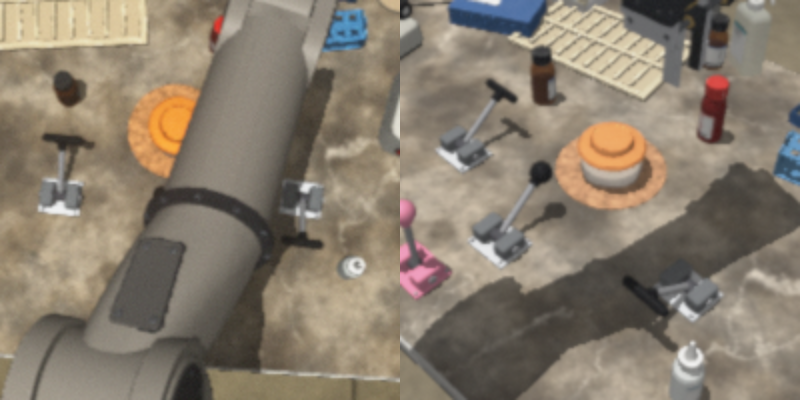

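Both views show the jar upright on the mat, lid at (612,147) in the right panel, with the handles and bottles undisturbed. Next is iso_a: drop the closed fingers between its bar and the brown bottle.

Emit:
jog_arm(angular=[[0,0,0],[0,0,0],[0,0,0],[0,0,0],[0,0,0]], xyz=[[0.048,-0.002,0],[0.048,-0.002,0],[0.048,-0.002,0],[0.048,-0.001,0],[0.048,0,0]], claw=[1,1,1,1,1])

```text
time: 7.2
position: [0.641, 0.1876, 0.2383]
tool_rot: [0.0, 0.706, 0.709, -0.0]
force: [0.8, 0.5, -0.1]
finger_gap: 0.0004
grip_force: 0.0
```

Emit:
jog_arm(angular=[[0,0,0],[0,0,0],[0,0,0]], xyz=[[0.04,0,0],[0.012,0,0],[0,0,0]], claw=[1,1,1])

```text
time: 7.5
position: [0.6406, 0.2402, 0.2376]
tool_rot: [-0.0, 0.704, 0.71, -0.0]
force: [-0.8, -0.1, -0.8]
finger_gap: -0.0
grip_force: 0.0
```

Run:
```python
from h import *
s=status.get_state();print(s['time'],s['position'],s['force'],s['finger_gap'])
im=grab('wrist','w3')
print('jar',onz('scene',286,193.5,.055))
```

```text
7.5 [0.64064955 0.24023562 0.23763235] [-0.7970227  -0.12750918 -0.75543934] -8.312915488834763e-06
jar [0.64072587 0.04284518 0.055     ]
```

View pics/w3.png

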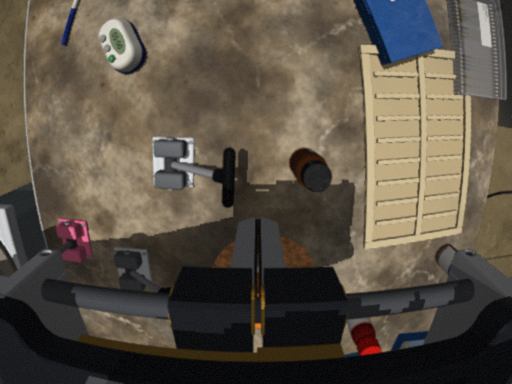

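The wrist view shows the bar at (229,177), x ≈ 0.609, and the bottle cap at (316,177), x ≈ 0.70. The mid-gap is x ≈ 0.645, so I'll descend there.

Emit:
jog_arm(angular=[[0,0,0],[0,0,0],[0,0,0],[0,0,0],[0,0,0]], xyz=[[0,0.004,0.04],[0,0,0.045],[0,0,0.04],[0,0,0.04],[0,0,0]], claw=[1,1,1,1,1])

```text
time: 8.05
position: [0.6425, 0.2355, 0.069]
tool_rot: [-0.001, 0.706, 0.708, -0.004]
force: [-0.9, -0.3, -0.3]
finger_gap: 0.0006
grip_force: 0.0
```

Emit:
jog_arm(angular=[[0,0,0],[0,0,0],[0,0,0],[0,0,0],[0,0,0]], xyz=[[0,-0.012,0],[0,-0.012,0],[0,-0.012,0],[0,-0.012,0],[0,-0.012,0]], claw=[1,1,1,1,1])

```text
time: 8.55
position: [0.61, 0.239, 0.0904]
tool_rot: [0.014, 0.707, 0.707, 0.022]
force: [82.0, -8.1, 85.5]
finger_gap: -0.0
grip_force: 43.3
```

Emit:
jog_arm(angular=[[0,0,0],[0,0,0],[0,0,0],[0,0,0],[0,0,0]], xyz=[[0,-0.012,0],[0,-0.012,0],[0,-0.012,0],[0,-0.012,0],[0,-0.012,0]], claw=[1,1,1,1,1])

```text
time: 9.05
position: [0.5232, 0.2391, 0.0736]
tool_rot: [-0.0, 0.705, 0.709, -0.0]
force: [-0.1, 0.3, 0.2]
finger_gap: 0.0005
grip_force: 0.1
```

Emit:
jog_arm(angular=[[0,0,0],[0,0,0],[0,0,0]], xyz=[[0,0,-0.045],[0,0,-0.045],[0,0,-0.045]], claw=[1,1,1])

```text
time: 9.35
position: [0.5233, 0.2386, 0.2095]
tool_rot: [-0.0, 0.705, 0.709, -0.001]
force: [0.8, 0.8, 0.0]
finger_gap: 0.0
grip_force: 0.0
```

Emit:
jog_arm(angular=[[0,0,0],[0,0,0],[0,0,0],[0,0,0],[0,0,0]], xyz=[[-0.045,-0.015,0],[-0.045,-0.015,0],[-0.045,-0.015,0],[-0.045,-0.015,0],[-0.045,-0.015,0]], claw=[1,1,1,1,1])

```text
time: 9.85
position: [0.4491, 0.0122, 0.2079]
tool_rot: [-0.001, 0.705, 0.71, -0.0]
force: [0.0, -0.4, 0.8]
finger_gap: 0.0007
grip_force: 0.0
```

Run:
```python
from h import *
s=status.get_state();print(s['time'],s['position'],s['tool_rot'],s['force'])
im=grab('top','t3');im=grab('scene','s3');
cv2.imwrite('pics/c3.png',np.hstack([cv2.resize(cv2.imread(f'pics/{n}.png')[y:y+200,x:x+200],(400,400)) for n,x,y in[('t3',180,110),('s3',180,120)]]))
```

```text
9.85 [0.44911053 0.01220638 0.20785065] [-5.94940573e-04  7.04640871e-01  7.09563803e-01 -3.13971229e-04] [ 0.0373994  -0.36757245  0.76822661]
```

View pics/c3.png

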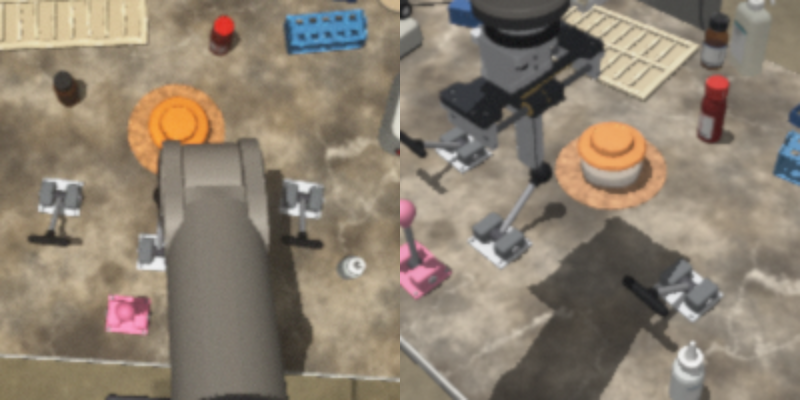

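iso_a is now at its off stop (bar toward the robot at (50,239) in the left panel). The jar, bottles and ball are unchanged. The straight pull loaded the wrist heavily, so for iso_b I'll follow the bar's arc.

Emit:
jog_arm(angular=[[0,0,0],[0,0,0],[0,0,0],[0,0,0],[0,0,0]], xyz=[[-0.044,-0.007,0],[-0.044,-0.007,0],[-0.044,-0.007,0],[-0.044,-0.007,0],[0,0,0]], claw=[1,1,1,1,1])

```text
time: 10.45
position: [0.4222, -0.1667, 0.2083]
tool_rot: [-0.0, 0.707, 0.707, -0.0]
force: [-0.4, 1.3, 0.8]
finger_gap: 0.0002
grip_force: 0.0
```

Emit:
jog_arm(angular=[[0,0,0],[0,0,0],[0,0,0],[0,0,0],[0,0,0]], xyz=[[0,0,0.04],[0,0,0.04],[0,0,0.04],[0,0,0.02],[0,0,0]], claw=[1,1,1,1,1])

```text
time: 10.95
position: [0.4218, -0.1618, 0.0662]
tool_rot: [-0.002, 0.705, 0.709, -0.002]
force: [0.2, 0.2, 1.2]
finger_gap: 0.0003
grip_force: 0.0
```

Ease up to the bar until it touches.

Emit:
jog_arm(angular=[[0,0,0],[0,0,0],[0,0,0],[0,0,0]], xyz=[[0,0.004,0],[0,0.004,0],[0,0.004,0],[0,0,0]], claw=[1,1,1,1])

```text
time: 11.35
position: [0.4373, -0.1623, 0.0693]
tool_rot: [0.001, 0.705, 0.71, 0.001]
force: [-0.3, 0.7, 0.2]
finger_gap: 0.0007
grip_force: 0.0
```

Emit:
jog_arm(angular=[[0,0,0],[0,0,0],[0,0,0]], xyz=[[0,0.003,-0.003],[0,0.004,-0.005],[0,0.004,-0.005]], claw=[1,1,1])

```text
time: 11.65
position: [0.4469, -0.1628, 0.082]
tool_rot: [-0.0, 0.705, 0.709, -0.0]
force: [-3.8, -3.4, 1.2]
finger_gap: 0.0005
grip_force: 1.7
```

Emit:
jog_arm(angular=[[0,0,0],[0,0,0],[0,0,0],[0,0,0],[0,0,0]], xyz=[[0,0.006,-0.006],[0,0.006,-0.005],[0,0.007,-0.005],[0,0.008,-0.004],[0,0.009,-0.004]], claw=[1,1,1,1,1])

```text
time: 12.15
position: [0.484, -0.1622, 0.1059]
tool_rot: [0.0, 0.705, 0.709, 0.0]
force: [-1.1, -0.8, 0.1]
finger_gap: 0.0004
grip_force: 0.6
```

Emit:
jog_arm(angular=[[0,0,0],[0,0,0],[0,0,0],[0,0,0],[0,0,0]], xyz=[[0,0.011,-0.003],[0,0.011,-0.002],[0,0.011,-0.001],[0,0.011,0],[0,0.011,0]], claw=[1,1,1,1,1])

```text
time: 12.65
position: [0.539, -0.1619, 0.1113]
tool_rot: [-0.0, 0.705, 0.709, -0.0]
force: [-0.7, -0.4, -0.4]
finger_gap: 0.0005
grip_force: 0.1
```

Emit:
jog_arm(angular=[[0,0,0],[0,0,0],[0,0,0],[0,0,0],[0,0,0]], xyz=[[0,0.011,0],[0,0,0],[0,-0.02,-0.02],[0,-0.01,-0.04],[0,0,-0.045]], claw=[1,1,1,1,1])

```text
time: 13.15
position: [0.5166, -0.1625, 0.2166]
tool_rot: [-0.001, 0.706, 0.709, -0.001]
force: [0.6, 1.5, 1.1]
finger_gap: 0.0005
grip_force: 0.0
```

Emit:
jog_arm(angular=[[0,0,0],[0,0,0],[0,0,0],[0,0,0],[0,0,0]], xyz=[[0,-0.01,-0.04],[-0.045,-0.01,-0.02],[-0.045,0,0],[-0.045,0,0],[0,0,0]], claw=[1,1,1,1,1])

```text
time: 13.65
position: [0.4974, -0.3035, 0.2768]
tool_rot: [0.001, 0.708, 0.706, -0.001]
force: [-1.0, -0.1, -0.2]
finger_gap: 0.0004
grip_force: 0.0
```

Run:
```python
from h import *
s=status.get_state();print(s['time'],s['position'],s['force'])
im=grab('top','t4');im=grab('scene','s4');
cv2.imwrite('pics/c4.png',np.hstack([cv2.resize(cv2.imread(f'pics/{n}.png')[y:y+200,x:x+200],(400,400)) for n,x,y in[('t4',180,110),('s4',180,120)]]))
```

```text
13.65 [ 0.49739199 -0.30345801  0.27682753] [-1.02493947 -0.06031782 -0.2270992 ]
```

View pics/c4.png

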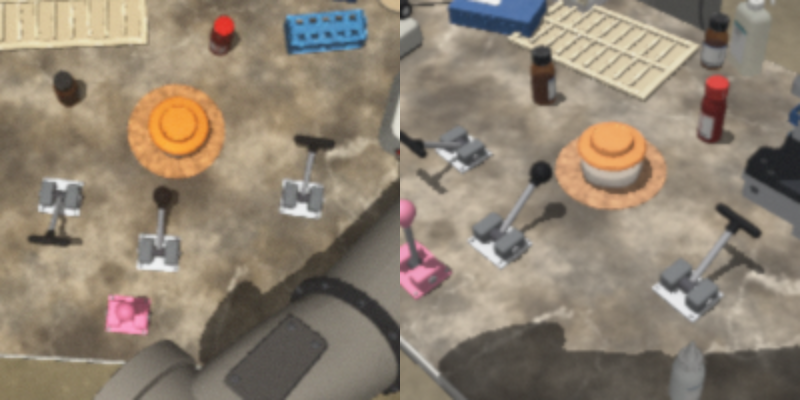

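Both views show iso_a off, iso_b fully on (bar at (314,142)), iso_c on, the jar centred on the mat, and the robot clear of everything. Handing in.

```bash
python3 -c "
from h import *;print(manip.hand_in())"
```

```text
the job is handed in; nothing more can be done
None
```

The changeover is done and handed in at about 14 s of the 72 s: the jar stands on the mat, iso_a is off, iso_b was then thrown on, and the ball-handled isolator and bystanders look undisturbed in the last pictures. The hand-in returned no verdict, and the pull on iso_a peaked near 119 N against the 120 N wrist limit in the readings I saw.

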